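Third hand at the sample-panel mounting jig

ROBOT

A 7-joint arm with a two-finger parallel gripper is mounted at the origin on the work surface. World frame = base frame: x ahead of the robot, y to its left, z up, the work surface at z = 0. Lengths are in mm, angles in rad, forces in N, time in s.
With the tool pointing down it reaches from about 400 to 925 mm from the base axis. Payload 4.1 kg.
Tool frame: the origin (TCP) lies midway between the tips of the shut fingers; the grasp point (between the pads) lies 19 mm behind it; z points along the fingers, y is the line along which they close (so a half turn about z gives the same grasp; the last joint's range is limited). The gripper opens to 85 mm and grips with 20 to 120 N. Pads are 22 mm wide; open, the fingers measure 114 mm over their backs; the gripper's body (76 mm by 85 mm) begins 54 mm behind the grasp point. The pads swing forward as they close: fully open they stand 13 mm farther back than shut.
Start: joints at [-1.261, 0.398, 0.045, 1.537, -0.019, 1.207, -0.051], TCP at [258.364, 596.483, 231.347] pointing down, gripper open.
Joint ranges: [-2.82, 2.82], [-0.49, 2.23], [-1.37, 1.46], [0, 2.46], [-1.36, 4.5], [0.23, 2], [-2.94, 2.94]. Speed limits (rad/s): [2.57, 2.57, 3.14, 3.14, 3.14, 3.14, 3.14].

INTERFACE

Orientations are given as a unit quaternion [w, x, y, z].
In Python, from workcell import bot, imaging gives the robot as it stands. The module is installed in compiled form; this text tells all that it offers.
- The arm moves only by the tool move_arm, never from a script. Its argument "increments" is a list of rows, each an object with "xyz": the shift along the tool's x, y, z in cm, a list of three; "dr": the turn, a rotation vector about the tool's x, y, z in rad, a list of three. A call has 1 to 8 rows; each row is the pose to reach, as a shift and turn from the pose commanded when the call began, along the tool's axes at that moment; what a row does not reach only later rows make up. A row lasts 1/12 s, in which the tool goes at most 41.7 mm and 7.16 degrees, less where a joint would pass 70% of its speed; a pose out of reach is approached as far as the arm can. A call with a gripper value outside its range is refused whole. "jaw" is the closure in counts, from 0 (fully open) to 255 (shut), set as the call begins (left out, the last holds). The fingers move at their own pace and stop on an object; "squeeze" is the grip in N (left out, the last holds). Time passes only in rows, so rows that repeat a pose let the fingers close. It gives the time, the measured TCP pose, the force, the opening and the grip force at its end, in the units of the state.
- bot.get_state(): the state, without advancing time (a new reading comes with each control period).
- imaging.snapshot(name): name is "scene" or "top" or "wrist"; returns the picture (384x512x3 uint8, red, green, blue); there is no depth.
- imaging.get_calibration(name): a dict with "vertical_fov" (degrees; the focal length in pixels is half the picture's height over the tangent of half this angle, whatever the lens; pixels are square), "cx", "cy" (the principal point, pixels), "R" (3x3) and "t" (3): a world point X has camera coordinates R X + t; the wrist camera has in their place "T_tool_cam" (4x4, takes a point from camera to tool coordinates, whose origin is the TCP and whose axes are the flange's). Camera axes: x right, y down, z forward; pixel columns grow to the right and rows downward; lengths in mm; the calibration is good to about 2 mm. A picture is of the moment at which its call begins: read the wrist's pose just before it. get_calibration takes no time and is no camera call.
- bot.hand_in(): hands the job in; it is judged then, once.
The state is a dict: "clock": time; "joint_pos": joint angles; "joint_velocities": joint speeds; "effort": joint torques, N m; "tool_pos": TCP position; "tcp_rot": TCP orientation; "contact_force": force on the tool from outside, world axes, zero at the start; "ft_torque": the same for the moment, N m; "gripper_width": opening from 0.0 (shut) to 1.0 (fully open); "finger_force": force on a finger pad.
Only numpy, scipy, OpenCV 4.12 (cv2) and the standard library are available. Lean on these libraries where they do the work, as an engineer would, in place of code of your own. Each camera call takes 0.05 s, during which the arm holds its last target. There are 200 camera calls.

TASK

Pick up the ochre-coated sample panel and lay it flat in the white lane of the mounting jig, then push it, bare end first and square, against the hanger bracket on the spring stop until the red pointers stand in the green part of the scale (6 to 12 N), never going beyond 16 N. The coating is soft: grip the panel gently, with less than 30 N. Keep the push steady for three seconds and finish the program while still pressing, so that a colleague can drive the screws; leave the other panel, the pot and the spatula where they are.

Things in the scene. Friction and masses are not known exactly. Their poses are not given: they have to be found in the camera images.
- panel: sample panel to mount: grey board 120 (x) x 60 (y) x 15 mm with an ochre coat 3 mm thick on top, 18 mm in all; the last 20 mm at its +x end are bare grey board, 15 mm thick. Origin: centre of the underside; x along its length to the bare end, z up. 0.15 to 0.31 kg. Starts flat on the bench, bare end away from the robot (within 0.5 rad).
- panel_end (a point): middle of the bare end face of the ochre panel, 60 mm from the panel's origin along its x, 7.5 mm above its underside
- jig: mounting jig fixed to the bench: grey plate 320 (x) x 140 (y) x 12 mm. Origin: centre of its underside, on the bench; x along the lane in the pushing direction, z up. White lane on the plate's top, 64 mm wide, centred on y = 0, x = -158 to +42 mm; no side walls. The sprung stop stands at the lane's end; behind it a blue spring housing, x = 110 to 152 mm, 70 mm wide, top 52 mm above the bench.
- bracket: aluminium hanger bracket on the front of the spring stop: upright plate 56 mm wide (y), 4 mm thick, 14 to 40 mm above the bench. Origin: at bench height under its front face (which looks to -x, towards the panel); axes as the jig's. Released, the face is at x = +45 mm in the jig's frame; it moves along +x with the stop.
- stop (a joint): travel of the spring stop in m along the jig's +x, 0 released to 0.045 at its end. Spring 400 N per m, no preload: 0.015 is 6 N, 0.030 is 12 N, 0.040 is 16 N. Red pointers on both sides, level with the bracket's face, move over scales painted on the plate: white 0 to 15 mm, green 15 to 30, red 30 to 45. Springs back when let go.
- other_panel: bystander: a panel of the same shape and size with a blue coat. Origin and axes as the ochre panel. Leave it alone.
- pot: bystander: small blue sample pot with a white cap, 48 mm across, 50 mm high. Origin: centre of the underside. Leave it alone.
- spatula: bystander: spatula 200 mm long lying flat on the bench. Leave it alone.
Things that resemble listed ones, but are neither listed nor needed, are in the scene too. What is shaped like the panel but pink or purple is not meant.

How it is judged (in metres and radians):
On the way:
1. the ochre panel lies flat and square in the lane and is pressed against the bracket with 6 to 12 N for 2 s (z of panel in the frame of jig between 0.008 and 0.018 m and angle between panel's own z axis and vertical below 0.07 rad and angle between the x axis of panel and the x axis of jig, either way round below 0.1 rad and y of panel in the frame of jig between -0.009 and 0.009 m and x of panel_end in the frame of jig above 0.03 m and contact force between panel and bracket between 6 and 12 N), for 2 s.
At the end, for the whole second after the job is handed in: The ochre panel lies flat on the jig plate (underside 4 mm below to 6 mm above its nominal top, tilt under 0.07 rad), within 9 mm of the lane's middle, square within 0.10 rad, bare end towards the bracket, pressed on the bracket with 6 to 12 N, at rest, with the robot's fingers still on it (all of step 1 and linear speed of panel below 0.01 m/s and contact force between the fingers and panel above 2 N); the arm keeps its last pose, push and grip.
It fails at once if the panel is pressed on the bracket with more than 16 N (contact force between panel and bracket above 16 N).
It fails at once if the soft-coated panel is squeezed with more than about 30 N a finger (62 N for the two together) (contact force between the fingers and panel above 62 N).
It fails at once if the other panel, the pot or the spatula is moved by more than 15 mm (distance of any of other_panel, pot, spatula from where it was at the start of the episode above 0.015 m).
It also fails if it takes over 48 s, if anything falls off the work surface, if the arm or the gripper's body presses on something with over 40 N, if the wrist force passes 120 N, or if a joint passes its speed limit or range.

## Working session

There is one attempt and no reset: what is moved stays moved. The work goes in short steps, Python scripts to look and compute and a tool call to move; the robot and the scene stay as the last step left them, time stands still between calls to the robot, and variables do not carry over. Pictures are saved under pics/ and viewed, at most 10 in all, crops included, and the job is handed in when it is done.

Besides the shell and the picture viewer there is one more tool, called as name([rows], argument=value, ...), one row to a line, values as JSON. move_arm: Moves the arm, as the interface text tells. Its arguments: {"type":"object","properties":{"increments":{"type":"array"},"jaw":{"type":"number"},"squeeze":{"type":"number"}},"required":["increments"]}

```bash
mkdir -p pics; python3 - <<'E'
from workcell import bot, imaging
import cv2,numpy as np
s=bot.get_state();print(s)
for n in("top","scene"):
    im=imaging.snapshot(n);cv2.imwrite(f"pics/{n}0.png",im[:,:,::-1]);c=imaging.get_calibration(n);print(n,c)
print(imaging.get_calibration("wrist"))
E
```

```text
{'clock': 0.0, 'joint_pos': array([-1.26101135,  0.39921767,  0.04501513,  1.53789998, -0.0187089 ,
        1.20689779, -0.05068849]), 'joint_velocities': array([-0.00021084, -0.00061089, -0.00086472, -0.00033628,  0.00159194,
       -0.00078047,  0.00098609]), 'effort': array([-9.83540704e-04, -4.75130045e+01,  1.36429723e+00, -2.54224044e+01,
        1.15404680e-02,  9.63721541e-03, -2.42031325e-05]), 'tool_pos': array([258.08295004, 595.86441657, 230.2376131 ]), 'tcp_rot': array([-1.42270132e-04,  2.02904992e-01,  9.79197918e-01, -9.90546481e-04]), 'contact_force': array([-0.62865622, -1.19257483,  0.27104774]), 'ft_torque': array([ 0.02785317, -0.0638103 ,  0.01267741]), 'finger_force': 0.0, 'gripper_width': 1.0022616490577703}
top {'vertical_fov': 57.5103258531054, 'cx': 252.75916829484567, 'cy': 187.72933752514155, 'R': array([[ 0.00756123, -0.99981996, -0.01740358],
       [-0.9863025 , -0.00458893, -0.16488272],
       [ 0.16477317,  0.01841191, -0.98615962]]), 't': array([-10.6934585 , 567.8984027 , 783.68865072])}
scene {'vertical_fov': 53.69031627383165, 'cx': 255.53904281610474, 'cy': 187.0296606610416, 'R': array([[ 0.07812428,  0.99687812, -0.01142847],
       [ 0.87029323, -0.07378677, -0.48697557],
       [-0.48629856,  0.02809849, -0.87334082]]), 't': array([ -25.52153028, -470.60735059, 1366.97610106])}
{'vertical_fov': 69.82905936261628, 'cx': 260.63895818202826, 'cy': 187.65861043016767, 'T_tool_cam': array([[ 1.04198860e-03, -9.58605448e-01, -2.84735858e-01,
         7.29762392e+01],
       [ 9.99999163e-01,  1.21713541e-03, -4.38177700e-04,
         4.40879214e-01],
       [ 7.66601625e-04, -2.84735163e-01,  9.58605915e-01,
        -1.42405159e+02],
       [ 0.00000000e+00,  0.00000000e+00,  0.00000000e+00,
         1.00000000e+00]])}
```

View pics/top0.png

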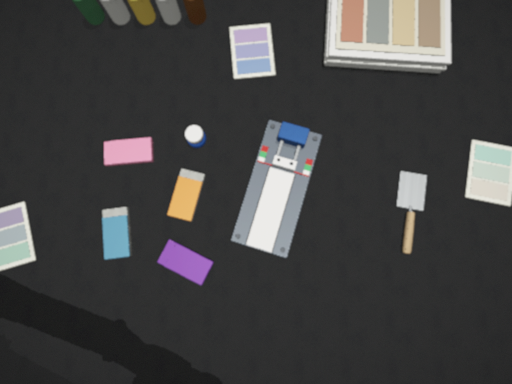

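View pics/scene0.png

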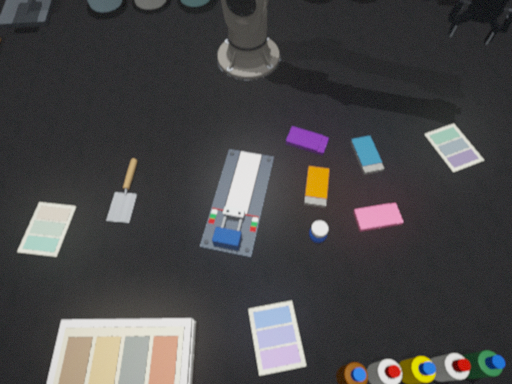

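The top view shows the ochre panel at about (186,195) with its bare end up, i.e. +x. The jig runs from (264,240) to (293,135), with its lane centred near (270,210) and its stop at the upper end. The pot is at (195,135). The scene view agrees.

```bash
cat > h.py <<'E'
from workcell import bot, imaging
import cv2,numpy as np
from scipy.spatial.transform import Rotation as Rn
def cam(n,s=None):
    c=imaging.get_calibration(n); f=192/np.tan(np.radians(c['vertical_fov'])/2)
    if n=='wrist':
        T=np.eye(4);T[:3,:3]=Rn.from_quat(np.roll(s['tcp_rot'],-1)).as_matrix();T[:3,3]=s['tool_pos']
        W=T@np.array(c['T_tool_cam']);R=W[:3,:3];o=W[:3,3]
    else: R=c['R'].T;o=-R@c['t']
    return f,c['cx'],c['cy'],R,o
def cast(px,z,C):
    f,cx,cy,R,o=C; px=np.atleast_2d(px).astype(float)
    d=np.c_[(px[:,0]-cx)/f,(px[:,1]-cy)/f,np.ones(len(px))]@R.T
    return o+d*((z-o[2])/d[:,2])[:,None]
def big(m,near=None):
    cs=cv2.findContours(m.astype('uint8'),cv2.RETR_EXTERNAL,cv2.CHAIN_APPROX_NONE)[0]
    return max(cs,key=cv2.contourArea).reshape(-1,2)
def ochre(im):
    h=cv2.cvtColor(im,cv2.COLOR_RGB2HSV);return (h[...,0]>10)&(h[...,0]<28)&(h[...,1]>150)&(h[...,2]>90)
def white(im):
    h=cv2.cvtColor(im,cv2.COLOR_RGB2HSV);return (h[...,1]<40)&(h[...,2]>185)
def rect(c,z,C):
    P=cast(c,z,C)[:,:2].astype(np.float32);(x,y),(w,h),a=cv2.minAreaRect(P)
    a=np.radians(a)
    if w<h: a+=np.pi/2;w,h=h,w
    a=(a+np.pi/2)%np.pi-np.pi/2
    return np.round([x,y,w,h],1),round(a,3)
E
python3 - <<'E'
from h import *
for n,roi in(("top",[(160,160,220,230),(240,160,300,258)]),("scene",[(295,160,340,212),(222,145,270,207)])):
    im=cv2.imread(f"pics/{n}0.png")[:,:,::-1].copy();C=cam(n)
    for (x0,y0,x1,y1),fn,z in zip(roi,(ochre,white),(18,12)):
        m=np.zeros((384,512),bool);m[y0:y1,x0:x1]=fn(im)[y0:y1,x0:x1]
        print(n,fn.__name__,rect(big(m),z,C),m.sum())
E
```

```text
Traceback (most recent call last):
  File "h.py", line 17, in big
    return max(cs,key=cv2.contourArea).reshape(-1,2)
           ~~~^^^^^^^^^^^^^^^^^^^^^^^^
ValueError: max() iterable argument is empty
```

```bash
python3 - <<'E'
from h import *
for n,p,q in(("top",(186,195),(270,210)),("scene",(317,180),(243,175))):
    im=cv2.imread(f"pics/{n}0.png");h=cv2.cvtColor(im,cv2.COLOR_BGR2HSV);print(n,im.shape,[(im[y,x],h[y,x]) for x,y in(p,q)])
    C=cam(n)
    for (x,y),lo,hi,z in((p,(8,150,90),(30,255,255),18),(q,(0,0,150),(180,50,255),12)):
        m=cv2.inRange(h,lo,hi);m[y+60:]=0;m[:y-60]=0;m[:,x+45:]=0;m[:,:x-45]=0
        if m.any(): print(rect(big(m),z,C),(m>0).sum())
E
```

```text
top (384, 512, 3) [(array([111, 183, 231], dtype=uint8), array([ 18, 132, 231], dtype=uint8)), (array([233, 235, 236], dtype=uint8), array([ 20,   3, 236], dtype=uint8))]
(array([523.4, -49.8, 204.8, 137.7]), np.float64(-0.29)) 5369
scene (384, 512, 3) [(array([ 12, 159, 220], dtype=uint8), array([ 21, 241, 220], dtype=uint8)), (array([229, 229, 229], dtype=uint8), array([  0,   0, 229], dtype=uint8))]
(array([545.1, 160.8, 101.8,  63.3]), np.float64(-0.249)) 674
(array([546.9, -58.8, 256.8,  75.1]), np.float64(-0.337)) 2057
```

```bash
python3 - <<'E'
from h import *
for n,p,q in(("top",(186,195),(270,208)),("scene",(317,180),(243,180))):
    im=cv2.imread(f"pics/{n}0.png");h=cv2.cvtColor(im,cv2.COLOR_BGR2HSV)
    C=cam(n)
    print(im[p[1]-30:p[1]+32:4,p[0]][:, ::-1].tolist())
    for (x,y),lo,hi,z in((p,(8,90,110),(32,255,255),18),(q,(0,0,190),(180,40,255),12)):
        m=cv2.inRange(h,lo,hi);m[y+60:]=0;m[:y-60]=0;m[:,x+45:]=0;m[:,:x-45]=0
        m=cv2.morphologyEx(m,cv2.MORPH_OPEN,np.ones((5,5)))
        if m.any():
            c=big(m);print(n,rect(c,z,C),(m>0).sum(),c.min(0),c.max(0))
E
```

```text
[[49, 50, 50], [133, 133, 129], [194, 194, 189], [198, 180, 158], [229, 182, 109], [230, 182, 110], [230, 183, 110], [231, 184, 111], [232, 184, 112], [232, 185, 113], [231, 185, 112], [231, 185, 113], [232, 186, 113], [232, 187, 115], [73, 61, 52], [49, 49, 49]]
top (array([545.5, 161.4, 101.3,  65.2]), np.float64(-0.245)) 1078 [167 177] [201 220]
top (array([522.7, -49.8, 201.2,  64.7]), np.float64(-0.293)) 2242 [247 168] [292 250]
[[124, 63, 158], [63, 51, 69], [63, 57, 60], [66, 57, 59], [125, 88, 60], [221, 159, 0], [220, 158, 7], [220, 160, 0], [220, 161, 15], [221, 160, 6], [222, 162, 2], [221, 161, 0], [175, 162, 152], [186, 185, 180], [83, 75, 74], [61, 56, 58]]
scene (array([544.9, 160.5, 104. ,  65.3]), np.float64(-0.242)) 710 [305 166] [329 198]
scene (array([528.2, -52.4, 212.4,  63.7]), np.float64(-0.29)) 1359 [226 152] [259 215]
```

```bash
cat >> h.py <<'E'
def delta(xy,z,yaw):
    "tool shift in cm and turn, to TCP (xy,z) pointing down with tool x at panel yaw + pi"
    s=bot.get_state();R=Rn.from_quat(np.roll(s['tcp_rot'],-1))
    x=np.array([-np.cos(yaw),-np.sin(yaw),0]);zz=np.array([0,0,-1.])
    G=Rn.from_matrix(np.c_[x,np.cross(zz,x),zz])
    d=R.inv().apply(np.array([*xy,z])-s['tool_pos'])/10
    print('xyz',d.round(2),'dr',(R.inv()*G).as_rotvec().round(4),'t',round(s['clock'],2),s['tool_pos'].round(1),s['contact_force'].round(1),round(s['gripper_width'],3),s['finger_force'])
E
python3 -c "
from h import *
delta((545,161),130,-.245)"
```

```text
xyz [-43.61 -28.49  10.09] dr [-0.0018 -0.     -0.1637] t 0.1 [258.2 595.9 230.4] [-0.5 -0.3  0. ] 1.003 0.0
```

move_arm([
  {"xyz":[-3.3,-2.2,0.8],"dr":[0,0,-0.08]},
  {"xyz":[-6.6,-4.4,1.6],"dr":[0,0,-0.164]},
  {"xyz":[-9.9,-6.6,2.4],"dr":[0,0,-0.164]},
  {"xyz":[-13.2,-8.8,3.2],"dr":[0,0,-0.164]},
  {"xyz":[-16.5,-11,4],"dr":[0,0,-0.164]},
  {"xyz":[-19.8,-13.2,4.8],"dr":[0,0,-0.164]},
  {"xyz":[-23.1,-15.2,5.6],"dr":[0,0,-0.164]},
  {"xyz":[-25,-16.5,6],"dr":[0,0,-0.164]},
], jaw=0, squeeze=24)

```text
clock: 0.77
tool_pos: [424.4, 340.3, 170.1]
tcp_rot: [0.0, 0.125, 0.992, -0.002]
contact_force: [-0.3, 0.4, 0.2]
gripper_width: 1.0
finger_force: 0.0
```

```bash
python3 -c "
from h import *
delta((545,161),130,-.245)"
```

```text
xyz [-16.12 -14.38   4.07] dr [-0.0033  0.0006 -0.0049] t 0.77 [424.4 340.3 170.1] [-0.3  0.4  0.2] 1.0 0.0
```

move_arm([
  {"xyz":[-3.2,-2.8,0.8],"dr":[-0.003,0,0]},
  {"xyz":[-6.4,-5.7,1.6],"dr":[-0.003,0,0]},
  {"xyz":[-9.6,-8.6,2.4],"dr":[-0.003,0,0]},
  {"xyz":[-12.8,-11.4,3.2],"dr":[-0.003,0,0]},
  {"xyz":[-15,-13.4,3.8],"dr":[-0.003,0,0]},
  {"xyz":[-16.1,-14.4,4.1],"dr":[-0.003,0,0]},
  {"xyz":[-16.1,-14.4,4.1],"dr":[-0.003,0,0]},
  {"xyz":[-16.1,-14.4,4.1],"dr":[-0.003,0,0]},
])

```text
clock: 1.43
tool_pos: [543.3, 166.1, 129.7]
tcp_rot: [-0.0, 0.123, 0.992, 0.001]
contact_force: [0.5, 0.6, -0.0]
gripper_width: 1.002
finger_force: 0.0
```

```bash
python3 - <<'E'
from h import *
delta((545,161),130,-.245)
s=bot.get_state();im=imaging.snapshot("wrist")[:,:,::-1].copy();cv2.imwrite("pics/w1.png",im)
h=cv2.cvtColor(im,cv2.COLOR_BGR2HSV);m=cv2.inRange(h,(8,110,80),(32,255,255));m=cv2.morphologyEx(m,cv2.MORPH_OPEN,np.ones((5,5)))
c=big(m);print(rect(c,18,cam('wrist',s)),c.min(0),c.max(0))
E
```

```text
xyz [-0.29 -0.46 -0.03] dr [ 0.0025 -0.0012 -0.0021] t 1.43 [543.3 166.1 129.7] [ 0.5  0.6 -0. ] 1.002 0.0
(array([545.9, 162.2, 100.6,  61.7]), np.float64(-0.25)) [224 136] [290 236]
```

View pics/w1.png

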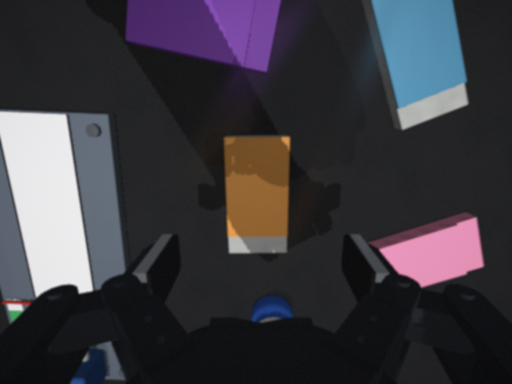

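The wrist view shows the ochre coat at (224–290, 136–236), centred between the open fingers. The bare end is below it at row 244 and the pot is further ahead at (272,305). Both views agree on the panel pose.

```bash
python3 -c "
from h import *
delta((545.5,162),40,-.248)
print(cast([[195,131]],50,cam('top')))"
```

```text
xyz [-0.41 -0.54  8.99] dr [ 0.0034 -0.0013  0.0037] t 1.48 [542.8 167.9 130. ] [-0.7  0.3  0.2] 1.002 0.0
[[707.08014514 134.67736226  50.        ]]
```

move_arm([
  {"xyz":[-0.4,-0.5,3],"dr":[0,0,0]},
  {"xyz":[-0.4,-0.5,6],"dr":[0,0,0]},
  {"xyz":[-0.4,-0.5,8],"dr":[0,0,0]},
  {"xyz":[-0.4,-0.5,9],"dr":[0,0,0]},
  {"xyz":[-0.4,-0.5,9],"dr":[0,0,0]},
  {"xyz":[-0.4,-0.5,9],"dr":[0,0,0]},
])

```text
clock: 1.98
tool_pos: [546.0, 163.0, 40.7]
tcp_rot: [0.0, 0.121, 0.993, 0.002]
contact_force: [1.2, 0.2, 0.3]
gripper_width: 0.998
finger_force: 0.0
```

```bash
python3 -c "
from h import *
for i in range(3):
  delta((545.5,162),1,-.248); imaging.snapshot('top')"
```

```text
xyz [ 0.02 -0.12  3.97] dr [ 0.0037 -0.0002  0.0055] t 1.98 [546.  163.   40.7] [1.2 0.2 0.3] 0.998 0.0
xyz [ 0.12 -0.14  4.05] dr [0.0047 0.0015 0.0049] t 2.03 [546.9 162.9  41.5] [-0.6  0.5  1.1] 0.999 0.0
xyz [ 0.17 -0.12  4.09] dr [0.0051 0.0023 0.0044] t 2.08 [547.3 162.6  41.9] [0.2 0.5 0. ] 1.001 0.0
```

Good. Next I descend, then close.

move_arm([
  {"xyz":[0.1,-0.1,2],"dr":[0.004,0,0.005]},
  {"xyz":[0.1,-0.1,3.2],"dr":[0.004,0,0.005]},
  {"xyz":[0.1,-0.1,3.9],"dr":[0.004,0,0.005]},
  {"xyz":[0.1,-0.1,3.9],"dr":[0.004,0,0.005]},
  {"xyz":[0.1,-0.1,3.9],"dr":[0.004,0,0.005]},
])

```text
clock: 2.55
tool_pos: [545.0, 160.8, 1.3]
tcp_rot: [-0.0, 0.125, 0.992, -0.001]
contact_force: [0.5, -0.2, -0.7]
gripper_width: 0.996
finger_force: 0.0
```

move_arm([
  {"xyz":[0,0,0],"dr":[0,0,0]},
  {"xyz":[0,0,0],"dr":[0,0,0]},
  {"xyz":[0,0,0],"dr":[0,0,0]},
  {"xyz":[0,0,0],"dr":[0,0,0]},
  {"xyz":[0,0,0],"dr":[0,0,0]},
  {"xyz":[0,0,0],"dr":[0,0,0]},
  {"xyz":[0,0,0],"dr":[0,0,0]},
  {"xyz":[0,0,0],"dr":[0,0,0]},
], jaw=120, squeeze=24)

```text
clock: 3.22
tool_pos: [545.9, 161.2, 2.2]
tcp_rot: [0.001, 0.125, 0.992, 0.0]
contact_force: [0.7, 0.1, 5.9]
gripper_width: 0.696
finger_force: 27.1
```

move_arm([
  {"xyz":[0,0,-1],"dr":[0,0,0]},
  {"xyz":[0,0,-3],"dr":[0,0,0]},
  {"xyz":[0,0,-5],"dr":[0,0,0]},
  {"xyz":[0,0,-6],"dr":[0,0,0]},
  {"xyz":[0,0,-6],"dr":[0,0,0]},
  {"xyz":[0,0,-6],"dr":[0,0,0]},
], squeeze=22)

```text
clock: 3.72
tool_pos: [544.8, 160.9, 61.3]
tcp_rot: [-0.0, 0.125, 0.992, -0.0]
contact_force: [-1.1, -0.2, -2.5]
gripper_width: 0.693
finger_force: 26.3
```

```bash
python3 - <<'E'
from h import *
# jig origin & target: coat centre when bare end 12 mm short of bracket => panel origin jig x=-27 ; TCP 10 mm behind
yaw=-.293;u=np.array([np.cos(yaw),np.sin(yaw)]);J=np.array([522.7,-49.8])+58*u
print(J)
delta(J-50*u,62,yaw)
s=bot.get_state();im=imaging.snapshot("wrist")[:,:,::-1].copy();cv2.imwrite("pics/w2.png",im)
h=cv2.cvtColor(im,cv2.COLOR_BGR2HSV);m=cv2.inRange(h,(8,110,80),(32,255,255));m=cv2.morphologyEx(m,cv2.MORPH_OPEN,np.ones((5,5)))
c=big(m);print(rect(c,18+60,cam('wrist',s)),c.min(0),c.max(0))
E
```

```text
[578.22813907 -66.55188861]
xyz [ -3.86 -21.    -0.05] dr [-0.0008  0.      0.0433] t 3.72 [544.8 160.9  61.3] [-1.1 -0.2 -2.5] 0.693 26.297028064727783
(array([541.5, 162.3,  92.3,  60.7]), np.float64(-0.24)) [195 158] [325 322]
```

View pics/w2.png

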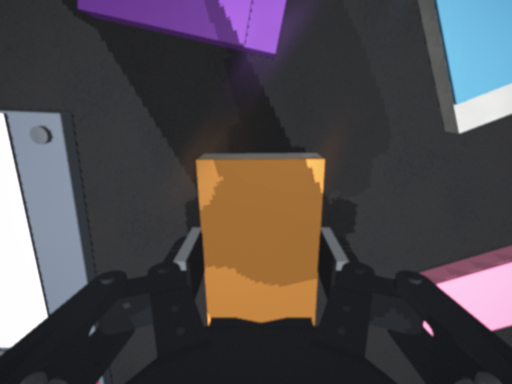

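Held and level: the coat spans (195–325, 158–322) between the pads.

move_arm([
  {"xyz":[-0.5,-3,0],"dr":[0,0,0.01]},
  {"xyz":[-1.2,-6,0],"dr":[0,0,0.02]},
  {"xyz":[-1.8,-9.5,0],"dr":[0,0,0.03]},
  {"xyz":[-2.5,-13,0],"dr":[0,0,0.043]},
  {"xyz":[-3.1,-16.5,0],"dr":[0,0,0.043]},
  {"xyz":[-3.5,-19,0],"dr":[0,0,0.043]},
  {"xyz":[-3.9,-21,0],"dr":[0,0,0.043]},
  {"xyz":[-3.9,-21,0],"dr":[0,0,0.043]},
])

```text
clock: 4.43
tool_pos: [528.8, -58.7, 60.2]
tcp_rot: [-0.001, 0.15, 0.989, -0.002]
contact_force: [0.5, -0.9, -2.1]
gripper_width: 0.693
finger_force: 26.3
```

```bash
cat > look.py <<'E'
from h import *
import sys
yaw=-.293;u=np.array([np.cos(yaw),np.sin(yaw)]);J=np.array([522.7,-49.8])+58*u
back,z=float(sys.argv[1]),float(sys.argv[2])
imaging.snapshot("top");imaging.snapshot("top")
delta(J-back*u,z,yaw)
s=bot.get_state();im=imaging.snapshot("wrist")[:,:,::-1].copy();cv2.imwrite(f"pics/{sys.argv[3]}.png",im)
h=cv2.cvtColor(im,cv2.COLOR_BGR2HSV);C=cam('wrist',s)
# lane long edges near the rear end
m=cv2.inRange(h,(0,0,185),(180,40,255));m=cv2.morphologyEx(m,cv2.MORPH_OPEN,np.ones((5,5)))
c=big(m);P=cast(c,12,C)[:,:2]-J;v=np.array([-u[1],u[0]]);a=P@u;b=P@v
for sgn in(1,-1):
    k=(a>-152)&(a<-95)&(abs(b-sgn*32)<9)
    if k.sum()>5:
        f=np.polyfit(a[k],b[k],1);print('lane edge',sgn,'at -158:',round(np.polyval(f,-158),1),'at -40:',round(np.polyval(f,-40),1),'slope',f[0].round(3),k.sum())
print('lane rear end',a.min().round(1))
mo=cv2.morphologyEx(cv2.inRange(h,(8,110,80),(32,255,255)),cv2.MORPH_OPEN,np.ones((5,5)))
c=big(mo);zp=float(sys.argv[4]);P=cast(c,zp,C)[:,:2]-J;a=P@u;b=P@v
for sgn in(1,-1):
    k=(sgn*(b-np.median(b))>22)&(a>a.min()+5)&(a<a.min()+40)
    if k.sum()>5: f=np.polyfit(a[k],b[k],1);print('coat edge',sgn,np.polyval(f,a.min()).round(1),'slope',f[0].round(3))
print('coat rear',a.min().round(1))
E
python3 look.py 50 62 w3 78
```

```text
xyz [-0.03  0.11 -0.17] dr [-0.0017 -0.0025 -0.0022] t 4.53 [529.7 -53.1  60.3] [-0.   1.4 -2.5] 0.693 26.268726736307144
lane edge 1 at -158: 32.2 at -40: 32.7 slope 0.005 90
lane edge -1 at -158: -33.0 at -40: -33.0 slope -0.0 91
lane rear end -158.4
coat edge 1 28.3 slope 0.012
coat edge -1 -28.1 slope -0.06
coat rear -99.9
```

View pics/w3.png

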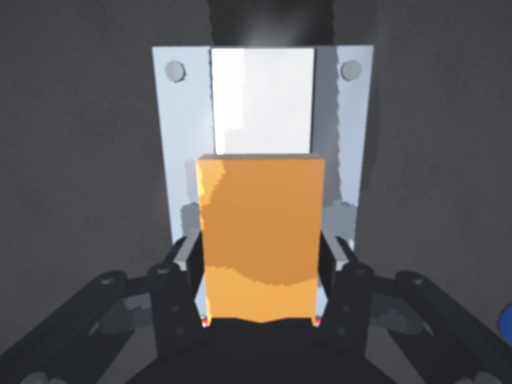

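The panel sits over the lane: the lane strip spans (213–313, 47–153), the panel (196–325, 155–322), and their edges are parallel.

move_arm([
  {"xyz":[0,0.1,1.5],"dr":[0,0,0]},
  {"xyz":[0,0.1,3],"dr":[0,0,0]},
  {"xyz":[0,0.1,3.8],"dr":[0,0,0]},
  {"xyz":[0,0.1,4.2],"dr":[0,0,0]},
  {"xyz":[0,0.1,4.2],"dr":[0,0,0]},
  {"xyz":[0,0.1,4.4],"dr":[0,0,0]},
  {"xyz":[0,0.1,4.5],"dr":[0,0,0]},
  {"xyz":[0,0.1,4.5],"dr":[0,0,0]},
])

```text
clock: 5.25
tool_pos: [531.6, -51.2, 16.9]
tcp_rot: [0.0, 0.146, 0.989, -0.0]
contact_force: [0.4, 0.7, -1.7]
gripper_width: 0.693
finger_force: 26.3
```

```bash
python3 look.py 50 14 w4 30
```

```text
xyz [ 0.1  -0.11  0.29] dr [-0.0006  0.0009  0.0002] t 5.35 [531.6 -51.3  16.9] [ 1.4  0.  -2.3] 0.694 26.27889946103096
lane edge 1 at -158: 33.0 at -40: 27.5 slope -0.046 127
lane edge -1 at -158: -36.2 at -40: -25.9 slope 0.087 206
lane rear end -158.4
coat edge 1 31.4 slope 0.014
coat edge -1 -24.1 slope -0.151
coat rear -97.8
```

move_arm([
  {"xyz":[0,-0.1,0.1],"dr":[0,0,0]},
  {"xyz":[0,-0.1,0.2],"dr":[0,0,0]},
  {"xyz":[0,-0.1,0.25],"dr":[0,0,0]},
  {"xyz":[0,-0.1,0.3],"dr":[0,0,0]},
  {"xyz":[0,-0.1,0.3],"dr":[0,0,0]},
])

```text
clock: 5.82
tool_pos: [530.9, -52.4, 14.1]
tcp_rot: [-0.0, 0.146, 0.989, -0.0]
contact_force: [-2.5, -0.3, 4.3]
gripper_width: 0.701
finger_force: 27.0
```

```bash
python3 look.py 50 14 w5 30|head -1
```

```text
xyz [0.07 0.02 0.01] dr [-0.0008 -0.0001 -0.0001] t 5.92 [531.  -52.5  14.1] [-2.9 -0.1  6.1] 0.693 27.13536500930786
```

move_arm([
  {"xyz":[0,0,-0.05],"dr":[0,0,0]},
  {"xyz":[-0.4,0,-0.05],"dr":[0,0,0]},
  {"xyz":[-0.8,0,-0.05],"dr":[0,0,0]},
  {"xyz":[-1.2,0,-0.05],"dr":[0,0,0]},
  {"xyz":[-1.6,0,-0.05],"dr":[0,0,0]},
  {"xyz":[-1.8,0,-0.05],"dr":[0,0,0]},
  {"xyz":[-1.8,0,-0.05],"dr":[0,0,0]},
  {"xyz":[-1.8,0,-0.05],"dr":[0,0,0]},
])

```text
clock: 6.63
tool_pos: [547.8, -57.0, 14.1]
tcp_rot: [-0.001, 0.146, 0.989, -0.0]
contact_force: [-3.5, 0.2, 5.3]
gripper_width: 0.692
finger_force: 27.1
```

```bash
python3 look.py 32 14 w6 30
```

```text
xyz [ 0.01 -0.03  0.01] dr [-0.0005 -0.0012  0.0004] t 6.73 [547.8 -57.   14.1] [-2.7  0.6  4.8] 0.695 27.064675837755203
lane edge 1 at -158: 29.8 at -40: 35.4 slope 0.048 146
lane edge -1 at -158: -29.8 at -40: -37.6 slope -0.066 161
lane rear end -151.2
coat edge 1 29.9 slope 0.015
coat edge -1 -23.3 slope -0.184
coat rear -81.7
```

View pics/w6.png

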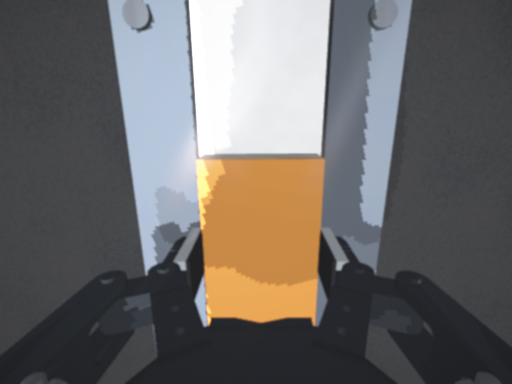

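The panel is centred and square: coat at (198–325, 157–322), lane visible behind at (190–330, 0–153). The bare end is about 7 mm from the bracket.

move_arm([
  {"xyz":[-0.3,0,0],"dr":[0,0,0]},
  {"xyz":[-0.6,0,0],"dr":[0,0,0]},
  {"xyz":[-0.9,0,0],"dr":[0,0,0]},
  {"xyz":[-1.2,0,0],"dr":[0,0,0]},
  {"xyz":[-1.5,0,0],"dr":[0,0,0]},
  {"xyz":[-1.8,0,0],"dr":[0,0,0]},
  {"xyz":[-1.8,0,0],"dr":[0,0,0]},
  {"xyz":[-1.8,0,0],"dr":[0,0,0]},
])

```text
clock: 7.45
tool_pos: [561.1, -60.9, 14.1]
tcp_rot: [-0.005, 0.146, 0.989, 0.001]
contact_force: [-10.9, 4.0, 15.1]
gripper_width: 0.697
finger_force: 28.2
```

```bash
python3 look.py 14 14 w7 30; python3 -c "
from h import *
im=imaging.snapshot('top')[:,:,::-1];cv2.imwrite('pics/t7.png',cv2.resize(im[110:220,220:340],None,fx=5,fy=5,interpolation=cv2.INTER_CUBIC))"
```

```text
xyz [-0.41 -0.05  0.01] dr [-0.0004 -0.01    0.0005] t 7.55 [561.1 -60.9  14.1] [-11.6   4.   14.7] 0.699 28.137084245681763
lane edge 1 at -158: 28.6 at -40: 36.7 slope 0.069 116
lane edge -1 at -158: -28.9 at -40: -36.8 slope -0.067 117
lane rear end -137.7
coat edge 1 30.2 slope 0.013
coat edge -1 -22.9 slope -0.186
coat rear -67.6
```

View pics/t7.png

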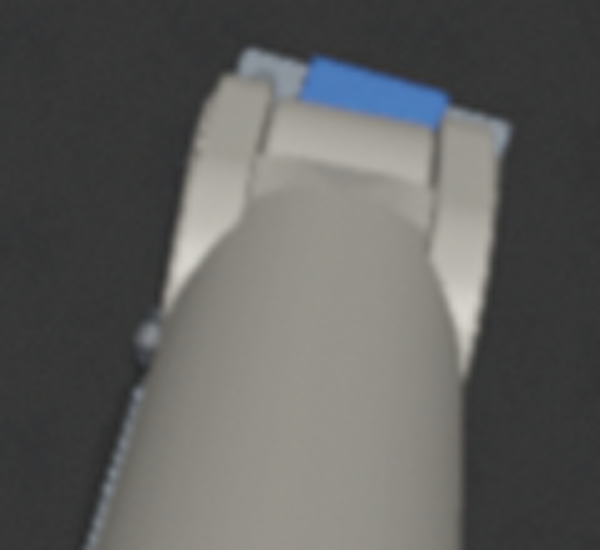

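The arm hides the pointers in the top view; only the blue housing shows, at (375,90) in the crop. The push is carrying too much downward load, so I'll ease it off.

move_arm([
  {"xyz":[0,0,-0.1],"dr":[0,0,0]},
  {"xyz":[0,0,-0.2],"dr":[0,0,0]},
  {"xyz":[0,0,-0.25],"dr":[0,0,0]},
  {"xyz":[0,0,-0.25],"dr":[0,0,0]},
  {"xyz":[0,0,-0.25],"dr":[0,0,0]},
])

```text
clock: 8.07
tool_pos: [563.7, -61.8, 15.2]
tcp_rot: [-0.002, 0.146, 0.989, -0.0]
contact_force: [-3.2, 1.7, -4.9]
gripper_width: 0.695
finger_force: 26.1
```

```bash
python3 look.py 14 14 w8 30|grep -v lane; python3 -c "
from h import *
im=imaging.snapshot('scene')[:,:,::-1];cv2.imwrite('pics/s8.png',cv2.resize(im[140:260,190:290],None,fx=5,fy=5,interpolation=cv2.INTER_CUBIC))"
```

```text
xyz [-0.07 -0.02  0.16] dr [-0.0011 -0.0026  0.0007] t 8.17 [564.3 -62.1  15.6] [-4.3  2.7 -4.6] 0.693 26.048635840415955
coat edge 1 30.4 slope 0.01
coat edge -1 -23.6 slope -0.182
coat rear -63.6
```

View pics/s8.png

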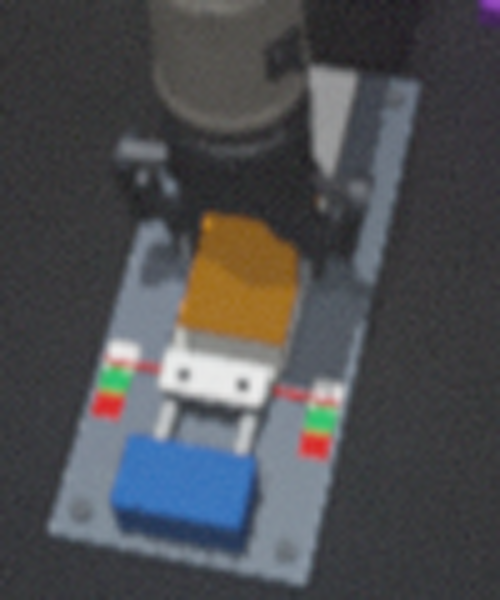

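The scene crop shows the red pointers at (130,365) and (300,395), near the end of the white zone. That agrees with about 11 mm travel and 4.5 N. I'll push about 11 mm more.

move_arm([
  {"xyz":[-0.2,0,0],"dr":[0,0,0]},
  {"xyz":[-0.4,0,0],"dr":[0,0,0]},
  {"xyz":[-0.6,0,0],"dr":[0,0,0]},
  {"xyz":[-0.8,0,0],"dr":[0,0,0]},
  {"xyz":[-1.0,0,0],"dr":[0,0,0]},
  {"xyz":[-1.1,0,0],"dr":[0,0,0]},
  {"xyz":[-1.1,0,0],"dr":[0,0,0]},
  {"xyz":[-1.1,0,0],"dr":[0,0,0]},
])

```text
clock: 8.93
tool_pos: [573.5, -65.0, 15.6]
tcp_rot: [-0.003, 0.146, 0.989, -0.0]
contact_force: [-8.6, 3.8, -3.7]
gripper_width: 0.693
finger_force: 26.2
```

```bash
python3 look.py 3 14 w9 30|grep -v lane
```

```text
xyz [-0.2  -0.01  0.17] dr [-0.0012 -0.0056  0.0003] t 9.03 [573.4 -65.1  15.7] [-8.1  3.8 -3.7] 0.693 26.231444031000137
coat edge 1 30.3 slope 0.011
coat edge -1 -23.0 slope -0.2
coat rear -54.4
```

move_arm([
  {"xyz":[0,0,0.04],"dr":[0,0,0]},
  {"xyz":[0,0,0.08],"dr":[0,0,0]},
  {"xyz":[0,0,0.12],"dr":[0,0,0]},
  {"xyz":[0,0,0.15],"dr":[0,0,0]},
  {"xyz":[0,0,0.15],"dr":[0,0,0]},
  {"xyz":[0,0,0.15],"dr":[0,0,0]},
  {"xyz":[0,0,0.15],"dr":[0,0,0]},
  {"xyz":[0,0,0.15],"dr":[0,0,0]},
])

```text
clock: 9.75
tool_pos: [574.2, -65.2, 14.9]
tcp_rot: [-0.002, 0.146, 0.989, -0.0]
contact_force: [-8.2, 3.5, 0.4]
gripper_width: 0.701
finger_force: 26.6
```

```bash
python3 look.py 3 14 w10 30|grep -v lane; python3 -c "
from h import *
im=imaging.snapshot('scene')[:,:,::-1];cv2.imwrite('pics/s10.png',cv2.resize(im[140:260,190:290],None,fx=5,fy=5,interpolation=cv2.INTER_CUBIC))"
```

```text
xyz [-0.12 -0.01  0.09] dr [-0.0008 -0.0038  0.0001] t 9.85 [574.3 -65.2  14.9] [-7.9  3.9  0.5] 0.692 26.57854825258255
coat edge 1 30.1 slope 0.012
coat edge -1 -22.8 slope -0.199
coat rear -53.7
```

View pics/s10.png

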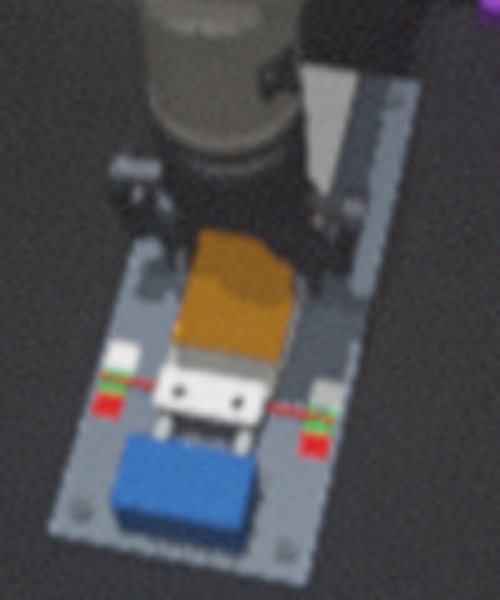

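The pointers stand in mid-green, at (120,378) and (310,415), and the push reads about 8.7 N with the panel resting on the plate. Now I hold for over 3 s.

move_arm([
  {"xyz":[0,0,0],"dr":[0,0,0]},
  {"xyz":[0,0,0],"dr":[0,0,0]},
  {"xyz":[0,0,0],"dr":[0,0,0]},
  {"xyz":[0,0,0],"dr":[0,0,0]},
  {"xyz":[0,0,0],"dr":[0,0,0]},
  {"xyz":[0,0,0],"dr":[0,0,0]},
  {"xyz":[0,0,0],"dr":[0,0,0]},
  {"xyz":[0,0,0],"dr":[0,0,0]},
])

```text
clock: 10.62
tool_pos: [574.2, -65.2, 14.9]
tcp_rot: [-0.002, 0.146, 0.989, -0.0]
contact_force: [-8.1, 3.8, 0.6]
gripper_width: 0.695
finger_force: 26.6
```

move_arm([
  {"xyz":[0,0,0],"dr":[0,0,0]},
  {"xyz":[0,0,0],"dr":[0,0,0]},
  {"xyz":[0,0,0],"dr":[0,0,0]},
  {"xyz":[0,0,0],"dr":[0,0,0]},
  {"xyz":[0,0,0],"dr":[0,0,0]},
  {"xyz":[0,0,0],"dr":[0,0,0]},
  {"xyz":[0,0,0],"dr":[0,0,0]},
  {"xyz":[0,0,0],"dr":[0,0,0]},
])

```text
clock: 11.28
tool_pos: [574.3, -65.2, 14.9]
tcp_rot: [-0.002, 0.146, 0.989, -0.0]
contact_force: [-7.7, 3.6, 0.1]
gripper_width: 0.693
finger_force: 26.6
```

move_arm([
  {"xyz":[0,0,0],"dr":[0,0,0]},
  {"xyz":[0,0,0],"dr":[0,0,0]},
  {"xyz":[0,0,0],"dr":[0,0,0]},
  {"xyz":[0,0,0],"dr":[0,0,0]},
  {"xyz":[0,0,0],"dr":[0,0,0]},
  {"xyz":[0,0,0],"dr":[0,0,0]},
  {"xyz":[0,0,0],"dr":[0,0,0]},
  {"xyz":[0,0,0],"dr":[0,0,0]},
])

```text
clock: 11.95
tool_pos: [574.3, -65.2, 14.9]
tcp_rot: [-0.002, 0.146, 0.989, -0.0]
contact_force: [-7.8, 3.7, 0.0]
gripper_width: 0.696
finger_force: 26.6
```

move_arm([
  {"xyz":[0,0,0],"dr":[0,0,0]},
  {"xyz":[0,0,0],"dr":[0,0,0]},
  {"xyz":[0,0,0],"dr":[0,0,0]},
  {"xyz":[0,0,0],"dr":[0,0,0]},
  {"xyz":[0,0,0],"dr":[0,0,0]},
  {"xyz":[0,0,0],"dr":[0,0,0]},
  {"xyz":[0,0,0],"dr":[0,0,0]},
  {"xyz":[0,0,0],"dr":[0,0,0]},
])

```text
clock: 12.62
tool_pos: [574.3, -65.3, 14.9]
tcp_rot: [-0.002, 0.146, 0.989, -0.0]
contact_force: [-7.1, 3.7, 0.6]
gripper_width: 0.696
finger_force: 26.6
```

move_arm([
  {"xyz":[0,0,0],"dr":[0,0,0]},
  {"xyz":[0,0,0],"dr":[0,0,0]},
  {"xyz":[0,0,0],"dr":[0,0,0]},
  {"xyz":[0,0,0],"dr":[0,0,0]},
  {"xyz":[0,0,0],"dr":[0,0,0]},
  {"xyz":[0,0,0],"dr":[0,0,0]},
  {"xyz":[0,0,0],"dr":[0,0,0]},
  {"xyz":[0,0,0],"dr":[0,0,0]},
])

```text
clock: 13.28
tool_pos: [574.2, -65.2, 14.9]
tcp_rot: [-0.002, 0.146, 0.989, -0.0]
contact_force: [-8.2, 3.7, 0.0]
gripper_width: 0.698
finger_force: 26.6
```

```bash
python3 -c "
from workcell import bot
print(bot.hand_in())"
```

```text
the job is handed in; nothing more can be done
None
```

I laid the ochre panel square in the white lane and handed the job in while still pressing it on the bracket at about 8.5 N (pointers mid-green), after holding that push for over 3 s with a grip of about 27 N per finger; no verdict came back.

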